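# Square the aluminium jaw blank into the corner of the stop

## Task

Slide the silver aluminium jaw blank across the cart top into the inner corner of the black stop, so that it sits square and flush there with its long side against the long rail and its end against the short end stop. Keep it on the table all the way (do not lift it), leave the brass and the copper blank where they lie, and let go at the end.

Things in the scene. Friction and masses are not known exactly. Their poses are not given: they have to be found in the camera images.
- stop: black steel L-shaped stop, bolted down, 20 mm high (silver bolt heads 4 mm more), 20 mm thick. Origin: its inner corner at table level, z up. Long rail, the far side: working face is the plane x = 0, facing -x (to the robot), 340 mm from the corner along -y. Short end stop: working face is the plane y = 0, facing -y, 100 mm from the corner along -x. The corner's free side is x < 0, y < 0.
- alu_blank: silver-white aluminium block with two dark holes in its top, loose, 0.3-0.6 kg: 60 mm along its x, 90 mm along its y, 30 mm high; origin at the centre of its underside, z up. It starts 9-14 cm off the long rail, long side along it within 20 degrees, 6 cm or more from the end stop. Flush in the corner, its origin is at x -30, y -45 mm of the stop's frame, axes parallel.
- brass_blank: bystander: same shape and size (60 x 90 x 30 mm, origin at the centre of its underside) in yellow brass, loose, 1.4 kg; it lies beside the aluminium one, left or right of it, about as far from the long rail. Leave it where it is.
- copper_blank: bystander: same shape and size (60 x 90 x 30 mm, origin at the centre of its underside) in reddish copper, loose, 1.45 kg; it lies farther to the robot's right. Leave it where it is.
Not all that is in view belongs to the job. Leave any green or red look-alike of the alu_blank alone.

How it is judged (in metres and radians):
At the end, for the whole second after the job is handed in: The aluminium blank lies flat and at rest on the table in the corner of the stop, long side along the long rail: its origin within 10 mm of the flush place across the rail and along it (x -30, y -45 mm in the stop's frame), square to the stop within 10 degrees (x of alu_blank in the frame of stop between -0.04 and -0.02 m and y of alu_blank in the frame of stop between -0.055 and -0.035 m and z of alu_blank in the frame of stop below 0.008 m and angle between the x axis of alu_blank and the x axis of stop, either way round below 0.175 rad and angle between alu_blank's own z axis and vertical below 0.1 rad and linear speed of alu_blank below 0.02 m/s); the robot touches nothing.
It fails at once if the aluminium blank is lifted more than 25 mm off the table (height (world z) of alu_blank above 0.025 m).
It fails at once if the brass blank is moved more than 20 mm (distance of brass_blank from where it was at the start of the episode above 0.02 m).
It fails at once if the copper blank is moved more than 20 mm (distance of copper_blank from where it was at the start of the episode above 0.02 m).
It also fails if it takes over 43 s, if anything falls off the work surface, if the arm or the gripper's body presses on something with over 40 N, if the wrist force passes 120 N, or if a joint passes its speed limit or range.

## Robot

A 6-joint arm with a two-finger parallel gripper is mounted at the origin on the work surface. World frame = base frame: x ahead of the robot, y to its left, z up, the work surface at z = 0. Lengths are in mm, angles in rad, forces in N, time in s.
With the tool pointing down it reaches from about 350 to 775 mm from the base axis. Payload 7.3 kg.
Tool frame: the origin (TCP) lies on the centre line of the jaws, within the pads' length; the fingertips stand 17 mm ahead of it and the grasp point (between the pads) lies 2 mm behind it; z points along the fingers, y is the line along which they close (so a half turn about z gives the same grasp; the last joint's range is limited). The gripper opens to 92 mm and grips with 3 to 60 N. Pads are 19 mm wide; open, the fingers measure 130 mm over their backs; the gripper's body (75 mm by 190 mm) begins 47 mm behind the grasp point.
Start: joints at [1.091, 0.342, 1.524, -0, 1.275, -0.146], TCP at [171.994, 496.046, 243.741] pointing down, gripper open.
Joint ranges: [-2.53, 2.53], [-0.77, 2.02], [0.04, 2.7], [-1, 4.14], [0.28, 2.66], [-3.11, 3.11]. Speed limits (rad/s): [2.57, 2.57, 3.14, 3.14, 3.14, 3.14].

## Interface

Orientations are given as [roll, pitch, yaw] about the fixed x, y, z axes, in that order (R = Rz(yaw) Ry(pitch) Rx(roll)).
In Python, from plant import bot gives the robot as it stands. The module is installed in compiled form; this text tells all that it offers.
- The arm moves only by the shell command python3 -m pendant 'ROWS'. ROWS is JSON, a list of rows, each a list of 3 entries, a list of its own where there are three numbers: the shift along the world's x, y, z as a fraction of full scale, then the turn, a rotation vector about the world's x, y, z as a fraction of full scale, then the opening, from -1 (shut) to 1 (fully open), so that 0 is half open. In form: [[[tx, ty, tz], [rx, ry, rz], claw], ...]. A call has exactly 10 rows; each row shifts and turns the commanded pose from where the row before left it; what a row does not reach is not made up. Full scale, the value 1, is 30 mm for a shift and 0.12 rad for a turn. A row lasts 1/12 s, in which the tool goes at most 41.7 mm and 7.16 degrees, less where a joint would pass 70% of its speed; a pose out of reach is approached as far as the arm can. A call with a number of a shift or a turn outside -1 to 1 is refused whole. A call with a gripper value outside its range is refused whole. The fingers move at their own pace and stop on an object; the grip force is fixed at half the most. Time passes only in rows, so rows that do not move let the fingers close, or fill a call up. It gives the time, the measured TCP pose, the force, the opening and the grip force at its end, in the units of the state.
- bot.get_obs(): the state, without advancing time (a new reading comes with each control period).
- bot.capture(name): name is "side" or "top" or "wrist"; returns the picture (400x640x3 uint8, blue, green, red); there is no depth.
- bot.camera_params(name): a dict with "fovy" (degrees; the focal length in pixels is half the picture's height over the tangent of half this angle, whatever the lens; pixels are square), "cx", "cy" (the principal point, pixels), "camera_from_world" (4x4, takes a point from world to camera coordinates). Camera axes: x right, y down, z forward; pixel columns grow to the right and rows downward; lengths in mm; the calibration is good to about 2 mm. A picture is of the moment at which its call begins: read the wrist's pose just before it. camera_params takes no time and is no camera call; for the wrist camera it gives the pose at the moment of the call.
- bot.close_job(): hands the job in; it is judged then, once.
The state is a dict: "time": time; "joint_positions": joint angles; "dq": joint speeds; "tau": joint torques, N m; "tool_pos": TCP position; "tcp_rot": TCP orientation; "contact_force": force on the tool from outside, world axes, zero at the start; "moment": the same for the moment, N m; "grip_width": finger opening in mm; "finger_force": force on a finger pad.
Only numpy, scipy, OpenCV 4.12 (cv2) and the standard library are available. Lean on these libraries where they do the work, as an engineer would, in place of code of your own. Each camera call takes 0.05 s, during which the arm holds its last target. There are 200 camera calls.

## Working session

There is one attempt and no reset: what is moved stays moved. The work goes in short steps, Python scripts to look and compute and a shell command to move; the robot and the scene stay as the last step left them, time stands still between calls to the robot, and variables do not carry over. Pictures are saved under pics/ and viewed, at most 10 in all, crops included, and the job is handed in when it is done.

```bash
mkdir -p pics; python3 - <<'E'
from plant import bot
import cv2
print(bot.get_obs())
for n in ("top","side"):
    cv2.imwrite(f"pics/{n}0.png",bot.capture(n)); print(n,bot.camera_params(n))
E
```

```text
{'time': 0.0, 'joint_positions': array([ 1.09101150e+00,  3.42759801e-01,  1.52502609e+00, -2.44291915e-05,
        1.27538866e+00, -1.46037630e-01]), 'dq': array([ 2.30766174e-04,  2.84712137e-04,  5.98165975e-04,  2.62919401e-05,
       -7.34636498e-04,  1.74681010e-03]), 'tau': array([ 1.58747025e-03, -4.31255114e+01, -2.44218117e+01,  7.18911644e-02,
        5.61749493e-02, -1.27872236e-04]), 'tool_pos': array([171.80819562, 495.68636476, 243.02253186]), 'tcp_rot': array([-3.14002420e+00, -2.07084422e-04,  2.80785243e+00]), 'contact_force': array([-0.19038202, -0.04574641, -0.46622536]), 'moment': array([ 0.00973439, -0.00714069, -0.01021894]), 'finger_force': 0.0, 'grip_width': 91.46415049655613}
top {'fovy': 46.20528175749591, 'cx': 316.8141763619311, 'cy': 194.3579034782892, 'camera_from_world': array([[ 6.07047842e-03, -9.99971918e-01, -4.39470371e-03,
        -8.66335364e+01],
       [-9.94487950e-01, -5.57703778e-03, -1.04702503e-01,
         5.16608724e+02],
       [ 1.04675053e-01,  5.00607417e-03, -9.94493878e-01,
         9.78171507e+02],
       [ 0.00000000e+00,  0.00000000e+00,  0.00000000e+00,
         1.00000000e+00]])}
side {'fovy': 54.34359088927607, 'cx': 321.1089472584346, 'cy': 204.69934282626775, 'camera_from_world': array([[ 9.97682331e-01, -6.59784853e-02, -1.66375124e-02,
        -4.94584381e+02],
       [-5.66753985e-02, -6.70460884e-01, -7.39777063e-01,
         2.71346810e+00],
       [ 3.76545688e-02,  7.39005442e-01, -6.72646334e-01,
         1.07346494e+03],
       [ 0.00000000e+00,  0.00000000e+00,  0.00000000e+00,
         1.00000000e+00]])}
```

View pics/top0.png

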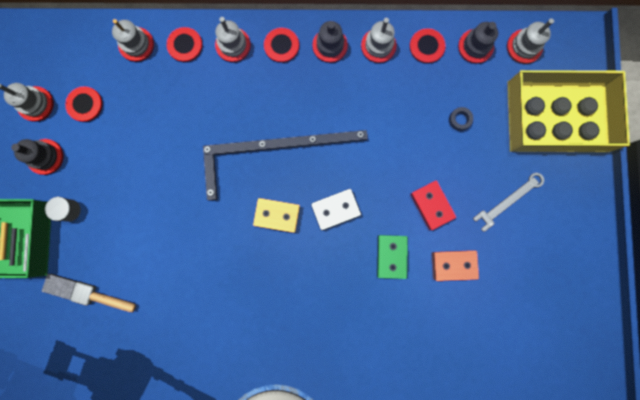

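View pics/side0.png

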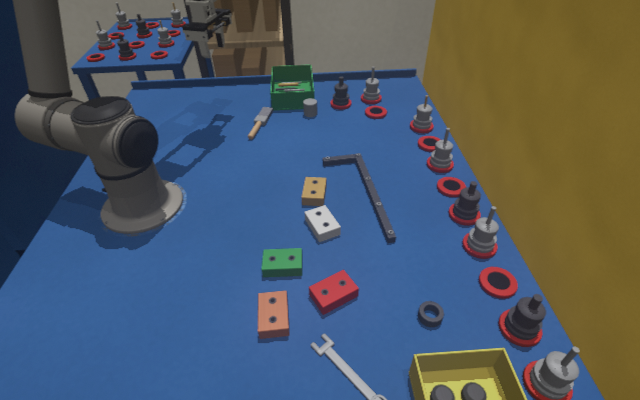

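The top view shows these candidates: white block (336,209), brass (277,215), red (434,204), green (393,257) and copper (456,265). I choose the white one. The stop's corner is at about (213,153), with the long rail running right to (366,134) and the end stop running down to (211,198). I'll check the choice in a close crop.

```bash
python3 - <<'E'
import cv2
a=cv2.imread("pics/top0.png")[120:240,190:380]; cv2.imwrite("pics/topc.png",cv2.resize(a,None,fx=4,fy=4,interpolation=cv2.INTER_CUBIC))
a=cv2.imread("pics/side0.png")[145:245,280:400]; cv2.imwrite("pics/sidec.png",cv2.resize(a,None,fx=6,fy=6,interpolation=cv2.INTER_CUBIC))
E
```

```text
(no output)
```

View pics/topc.png

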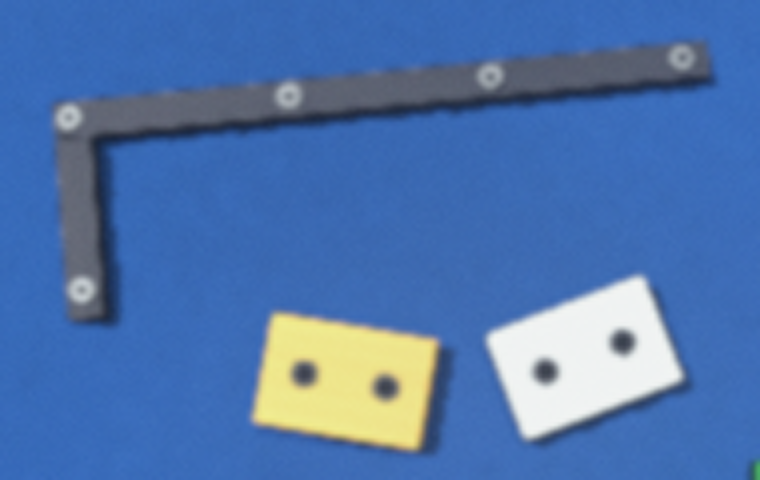

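View pics/sidec.png

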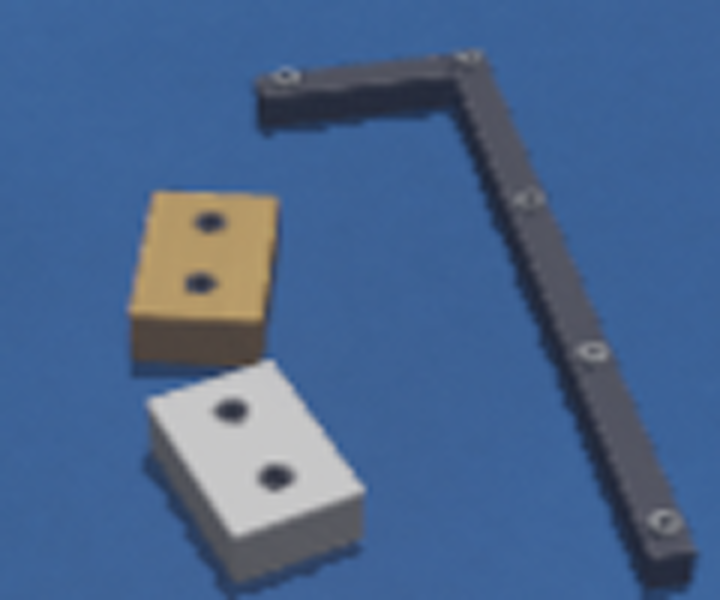

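```bash
cat > h.py <<'E'
import numpy as np, cv2
from plant import bot
def P(n):
    c=bot.camera_params(n); f=200/np.tan(np.radians(c["fovy"]/2))
    return np.array([[f,0,c["cx"]],[0,f,c["cy"]],[0,0,1]])@np.array(c["camera_from_world"])[:3]
def tri(Pa,a,Pb,b):
    X=cv2.triangulatePoints(Pa,Pb,np.float64(a).T,np.float64(b).T); return (X[:3]/X[3]).T
def plane(Pm,uv,z):
    H=np.column_stack([Pm[:,0],Pm[:,1],Pm[:,2]*z+Pm[:,3]])
    X=np.linalg.solve(H,np.column_stack([np.float64(uv),np.ones(len(uv))]).T); return (X[:2]/X[2]).T
E
python3 - <<'E'
from h import *
t=np.array([(486,337),(642,275),(685,380),(528,441),(545,372),(623,342),(273,313),(439,340),(419,450),(252,422),(95,137),(711,82),(101,318),(68,117),(289,95),(490,75),(682,57),(81,290)])/4+[190-.375,120-.375]
s=np.array([(272,361),(365,490),(236,536),(148,402),(231,411),(275,477),(279,198),(265,322),(130,315),(155,192),(457,82),(652,556),(260,95),(469,58),(528,199),(593,351),(663,521),(286,75)])/6+[280-.42,145-.42]
X=tri(P("top"),t,P("side"),s); np.set_printoptions(precision=1,suppress=True)
names="wA wB wC wD wh1 wh2 bA bB bC bD corner railend endtip b0 b1 b2 b3 be".split()
for i,n in enumerate(names):
    z=20 if 10<=i<13 else 24 if i>12 else 30
    print(n,X[i],"top@z",plane(P("top"),t[i:i+1],z)[0],"side@z",plane(P("side"),s[i:i+1],z)[0])
E
```

```text
wA [498.5 -71.6  29.7] top@z [496.3 -71.6] side@z [501.5 -71.6]
wB [ 531.4 -154.8   31.2] top@z [ 530.1 -154.8] side@z [ 533.8 -153.4]
wC [ 476.1 -177.4   32.3] top@z [ 474.  -177.6] side@z [ 479.3 -174.9]
wD [443.4 -94.2  30.8] top@z [441.1 -94.3] side@z [446.6 -93.2]
wh1 [ 479.4 -103.1   31.1] top@z [ 477.8 -103.2] side@z [ 481.7 -101.7]
wh2 [ 495.3 -144.5   31.5] top@z [ 494.  -144.6] side@z [ 497.5 -142.8]
bA [510.5  42.4  29.6] top@z [508.5  42.3] side@z [513.1  42.2]
bB [496.9 -46.6  30.4] top@z [494.6 -46.6] side@z [500.3 -45.7]
bC [437.9 -36.5  30.4] top@z [436.  -36.6] side@z [440.6 -35.9]
bD [452.2  52.5  29.3] top@z [450.3  52.3] side@z [454.9  51.8]
corner [608.1 142.9  18.5] top@z [605.3 142.5] side@z [611.2 141.5]
railend [ 640.7 -193.3   22.3] top@z [ 637.6 -193.3] side@z [ 646.5 -190.3]
endtip [507.9 136.   22.1] top@z [506.3 136.4] side@z [510.8 139.2]
b0 [617.2 156.8  23.3] top@z [615.5 156.6] side@z [619.2 156.2]
b1 [629.2  36.4  25.5] top@z [628.3  36.6] side@z [631.4  38.7]
b2 [640.9 -72.7  25.8] top@z [639.9 -72.6] side@z [643.2 -70.4]
b3 [ 651.3 -177.1   25.8] top@z [ 650.5 -177.2] side@z [ 653.6 -175.1]
be [522.3 146.2  26.2] top@z [521.  146.7] side@z [524.8 149.7]
```

The heights agree with the text. The blank's centre is about (487,-124) at yaw 0.376. The stop's corner is about (608,145) at yaw 0.102. My plan has three steps:
1. Push the blank squarely onto the rail with two spread fingers.
2. Push it along the rail from its end.
3. Give it a final nudge.

```bash
python3 -m pendant '[[[0.9,-0.9,0],[0,0,0.6],-0.3],[[0.9,-0.9,0],[0,0,0.6],-0.3],[[0.9,-0.9,0],[0,0,0.6],-0.3],[[0.9,-0.9,0],[0,0,0.6],-0.3],[[0.9,-0.9,0],[0,0,0.6],-0.3],[[0.9,-0.9,0],[0,0,0.6],-0.3],[[0.9,-0.9,0],[0,0,0.6],-0.3],[[0.9,-0.9,0],[0,0,0.6],-0.3],[[0.9,-0.9,0],[0,0,0.6],-0.3],[[0.9,-0.9,0],[0,0,0.6],-0.3]]'
python3 -m pendant '[[[0,-1,-0.4],[0,0,0],-0.3],[[0,-1,-0.4],[0,0,0],-0.3],[[0,-1,-0.4],[0,0,0],-0.3],[[0,-1,-0.4],[0,0,0],-0.3],[[0,-1,-0.4],[0,0,0],-0.3],[[0,-1,-0.4],[0,0,0],-0.3],[[0,-1,-0.4],[0,0,0],-0.3],[[0,-1,-0.4],[0,0,0],-0.3],[[0,-1,-0.4],[0,0,0],-0.3],[[0,-1,-0.4],[0,0,0],-0.3]]'
```

```text
time: 0.93
tool_pos: [442.9, 224.4, 243.5]
tcp_rot: [3.141, -0.001, -2.752]
contact_force: [0.9, 0.3, -0.3]
grip_width: 33.3
finger_force: 0.0
time: 1.77
tool_pos: [441.6, -75.3, 123.0]
tcp_rot: [3.141, -0.0, -2.755]
contact_force: [0.4, 0.1, -0.0]
grip_width: 32.1
finger_force: 0.0
```

```bash
python3 -m pendant '[[[-0.1,-0.8,0],[0,0,0],-0.3],[[-0.1,-0.8,0],[0,0,0],-0.3],[[-0.1,-0.8,-0.2],[0,0,0],-0.3],[[0,0,-0.6],[0,0,0],-0.3],[[0,0,-0.6],[0,0,0],-0.3],[[0,0,-0.6],[0,0,0],-0.3],[[0,0,-0.6],[0,0,0],-0.3],[[0,0,-0.4],[0,0,0],-0.3],[[0,0,-0.3],[0,0,0],-0.3],[[0,0,0],[0,0,0],-0.3]]'
python3 - <<'E'
from h import *
cv2.imwrite("pics/top1.png",cv2.resize(bot.capture("top")[120:260,190:410],None,fx=3,fy=3,interpolation=cv2.INTER_CUBIC))
E
```

```text
time: 2.6
tool_pos: [432.0, -145.5, 23.2]
tcp_rot: [3.139, -0.002, -2.755]
contact_force: [-0.3, 0.4, -0.7]
grip_width: 32.2
finger_force: 0.0
```

View pics/top1.png

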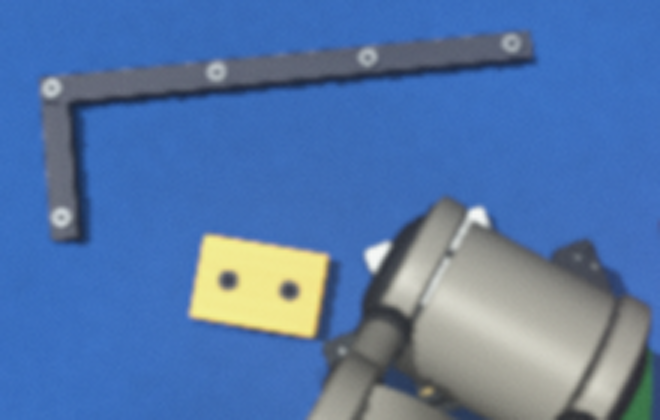

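```bash
python3 -m pendant '[[[0.33,0.14,0],[0,0,0],-0.3],[[0.33,0.14,0],[0,0,0],-0.3],[[0.42,0.1,0],[0,0,-0.3],-0.3],[[0.42,0.1,0],[0,0,-0.3],-0.3],[[0.42,0.1,0],[0,0,-0.3],-0.3],[[0.42,0.1,0],[0,0,-0.3],-0.3],[[0.42,0.1,0],[0,0,-0.3],-0.3],[[0.42,0.1,0],[0,0,-0.3],-0.3],[[0.42,0.1,0],[0,0,-0.3],-0.3],[[0.42,0.1,0],[0,0,-0.3],-0.3]]'
python3 -m pendant '[[[0.07,0.01,0],[0,0,0],-0.3],[[0.07,0.01,0],[0,0,0],-0.3],[[0.07,0.01,0],[0,0,0],-0.3],[[0.07,0.01,0],[0,0,0],-0.3],[[0.07,0.01,0],[0,0,0],-0.3],[[0,0,0],[0,0,0],-0.3],[[0,0,0],[0,0,0],-0.3],[[0,0,0],[0,0,0],-0.3],[[0,0,0],[0,0,0],-0.3],[[0,0,0],[0,0,0],-0.3]]'
```

```text
time: 3.48
tool_pos: [554.3, -112.6, 25.4]
tcp_rot: [3.141, -0.001, -3.044]
contact_force: [-4.0, -0.2, 0.9]
grip_width: 32.1
finger_force: 2.0
time: 4.32
tool_pos: [562.4, -111.9, 25.1]
tcp_rot: [3.141, -0.003, -3.042]
contact_force: [-8.2, -2.1, 4.7]
grip_width: 32.0
finger_force: 3.7
```

```bash
python3 - <<'E'
from h import *
print(bot.get_obs()["joint_positions"])
E
python3 -m pendant '[[[-0.5,-0.05,0],[0,0,0],-0.3],[[-0.4,-0.05,0.2],[0,0,0],-0.5],[[0,0,0.7],[0,0,0],-0.8],[[0,0,0.7],[0,0,0],-0.8],[[0,0,0.7],[0,0,0],-0.8],[[0,0,0.5],[0,0,0],-0.8],[[0,0,0],[0,0,0],-0.8],[[0,0,0],[0,0,0],-0.8],[[0,0,0],[0,0,0],-0.8],[[0,0,0],[0,0,0],-0.8]]'
python3 - <<'E'
from h import *
cv2.imwrite("pics/side1.png",cv2.resize(bot.capture("side")[130:260,270:420],None,fx=4,fy=4,interpolation=cv2.INTER_CUBIC))
E
```

```text
[-3.29793235e-01  6.82683232e-01  1.62482887e+00 -8.26789753e-04
  8.37255561e-01 -1.99970427e+00]
time: 5.15
tool_pos: [536.4, -114.8, 107.6]
tcp_rot: [3.141, -0.002, -3.043]
contact_force: [-0.2, -0.3, -0.1]
grip_width: 9.0
finger_force: 0.0
```

View pics/side1.png

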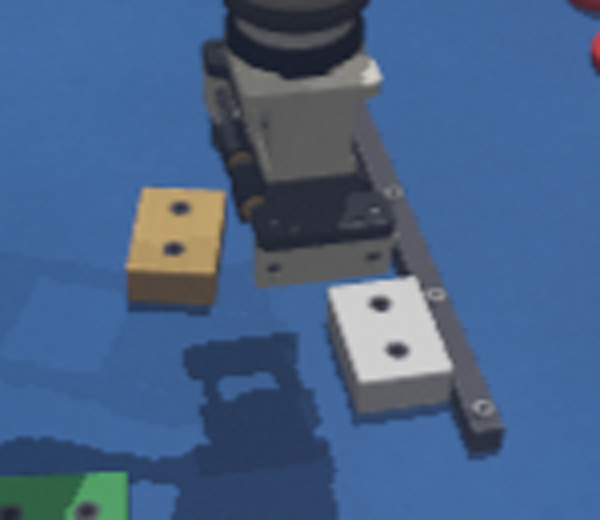

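```bash
python3 - <<'E'
from h import *
print(plane(P("side"),np.array([(361,382),(450,372),(328,288),(417,279)])/4+[269.6,129.6],31.).round(1))
E
python3 -m pendant '[[[0.3,-0.7,0],[0,0,-1],-0.8],[[0.3,-0.7,0],[0,0,-1],-0.8],[[0.3,-0.7,0],[0,0,-1],-0.8],[[0.3,-0.3,0],[0,0,-1],-0.8],[[0.3,0,0],[0,0,-1],-0.8],[[0.3,0,0],[0,0,-1],-0.8],[[0.3,0,0],[0,0,-1],-0.8],[[0.1,0,0],[0,0,-1],-0.8],[[0,0,0],[0,0,-1],-0.8],[[0,0,0],[0,0,-1],-0.8]]'
```

```text
[[ 581.8 -154.3]
 [ 637.8 -150.2]
 [ 572.3  -66.4]
 [ 631.9  -62.5]]
time: 6.03
tool_pos: [602.9, -186.8, 107.3]
tcp_rot: [-3.14, -0.002, 2.034]
contact_force: [-0.5, 0.8, -0.3]
grip_width: 8.8
finger_force: 0.0
```

```bash
python3 -m pendant '[[[0.1,0,0],[0,0,-1],-0.8],[[0,0.1,0],[0,0,-1],-0.8],[[0,0.1,-0.3],[0,0,-1],-0.8],[[0,0,-0.5],[0,0,0],-0.8],[[0,0,-0.5],[0,0,0],-0.8],[[0,0,-0.5],[0,0,0],-0.8],[[0,0,-0.5],[0,0,0],-0.8],[[0,0,-0.4],[0,0,0],-0.8],[[0,0,0],[0,0,0],-0.8],[[0,0,0],[0,0,0],-0.8]]'
```

```text
time: 6.87
tool_pos: [605.6, -180.8, 26.7]
tcp_rot: [-3.14, -0.001, 1.68]
contact_force: [-0.9, 0.7, 0.5]
grip_width: 9.3
finger_force: 0.0
```

```bash
python3 -m pendant '[[[-0.04,0.45,0],[0,0,0],-0.8],[[-0.04,0.45,0],[0,0,0],-0.8],[[-0.04,0.45,0],[0,0,0],-0.8],[[-0.04,0.45,0],[0,0,0],-0.8],[[-0.04,0.45,0],[0,0,0],-0.8],[[-0.04,0.45,0],[0,0,0],-0.8],[[-0.04,0.45,0],[0,0,0],-0.8],[[-0.04,0.45,0],[0,0,0],-0.8],[[-0.04,0.45,0],[0,0,0],-0.8],[[-0.04,0.45,0],[0,0,0],-0.8]]'
python3 -m pendant '[[[-0.04,0.45,0],[0,0,0],-0.8],[[-0.04,0.45,0],[0,0,0],-0.8],[[-0.04,0.45,0],[0,0,0],-0.8],[[-0.04,0.45,0],[0,0,0],-0.8],[[-0.04,0.3,0],[0,0,0],-0.8],[[-0.01,0.15,0],[0,0,0],-0.8],[[-0.01,0.1,0],[0,0,0],-0.8],[[-0.01,0.1,0],[0,0,0],-0.8],[[0,0,0],[0,0,0],-0.8],[[0,0,0],[0,0,0],-0.8]]'
```

```text
time: 7.7
tool_pos: [593.2, -46.1, 28.7]
tcp_rot: [-3.141, 0.003, 1.681]
contact_force: [-5.3, -11.4, 4.0]
grip_width: 9.5
finger_force: 5.3
time: 8.53
tool_pos: [585.8, 27.3, 28.5]
tcp_rot: [-3.14, 0.002, 1.681]
contact_force: [-3.7, -8.7, 4.5]
grip_width: 9.1
finger_force: 4.5
```

```bash
python3 -m pendant '[[[-0.01,0.1,0],[0,0,0],-0.8],[[-0.01,0.1,0],[0,0,0],-0.8],[[-0.01,0.1,0],[0,0,0],-0.8],[[-0.01,0.1,0],[0,0,0],-0.8],[[-0.01,0.06,0],[0,0,0],-0.8],[[0,0.06,0],[0,0,0],-0.8],[[0,0,0],[0,0,0],-0.8],[[0,0,0],[0,0,0],-0.8],[[0,0,0],[0,0,0],-0.8],[[0,0,0],[0,0,0],-0.8]]'
python3 - <<'E'
from h import *
cv2.imwrite("pics/side2.png",cv2.resize(bot.capture("side")[120:240,270:420],None,fx=4,fy=4,interpolation=cv2.INTER_CUBIC))
E
```

```text
time: 9.37
tool_pos: [584.4, 41.6, 28.5]
tcp_rot: [-3.139, 0.003, 1.681]
contact_force: [-3.9, -15.0, 6.5]
grip_width: 9.3
finger_force: 7.3
```

View pics/side2.png

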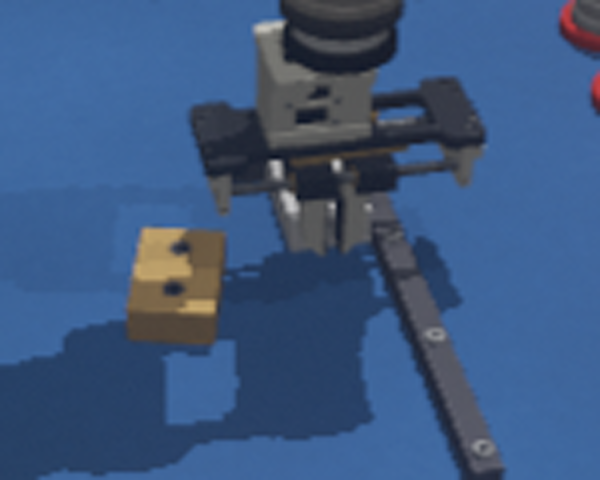

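```bash
python3 -m pendant '[[[0.03,0.08,0],[0,0,0],-0.8],[[0,0,0],[0,0,0],-0.8],[[0,0,0],[0,0,0],-0.8],[[0,-0.4,0],[0,0,0],-0.8],[[0,-0.4,0],[0,0,0],-0.8],[[0,0,0.8],[0,0,0],-0.8],[[0,-0.5,0.8],[0,0,0],-0.8],[[0,-0.8,0.8],[0,0,0],-0.8],[[0,-1,0.8],[0,0,0],-0.8],[[0,-1,0.3],[0,0,0],-0.8]]'
python3 -m pendant '[[[-0.5,-1,0.3],[0,0,0],-0.8],[[-0.5,-1,0.3],[0,0,0],-0.8],[[-0.5,-1,0.3],[0,0,0],-0.8],[[-0.5,-1,0],[0,0,0],-0.8],[[-0.5,-1,0],[0,0,0],-0.8],[[-0.5,-1,0],[0,0,0],-0.8],[[-0.5,-1,0],[0,0,0],-0.8],[[0,0,0],[0,0,0],-0.8],[[0,0,0],[0,0,0],-0.8],[[0,0,0],[0,0,0],-0.8]]'
python3 - <<'E'
from h import *
a=bot.capture("top")[120:240,190:380]; b=bot.capture("side")[130:230,280:400]
r=lambda a,f:cv2.resize(a,None,fx=f,fy=f,interpolation=cv2.INTER_CUBIC)
cv2.imwrite("pics/top3.png",r(a,4))
cv2.imwrite("pics/side3.png",r(b,6))
E
```

```text
time: 10.25
tool_pos: [587.9, -77.4, 136.6]
tcp_rot: [3.136, 0.001, 1.682]
contact_force: [0.9, 0.2, -0.8]
grip_width: 9.4
finger_force: 0.0
time: 11.08
tool_pos: [481.8, -286.6, 159.8]
tcp_rot: [3.141, -0.001, 1.68]
contact_force: [0.0, 1.0, -0.9]
grip_width: 9.4
finger_force: 0.0
```

View pics/top3.png

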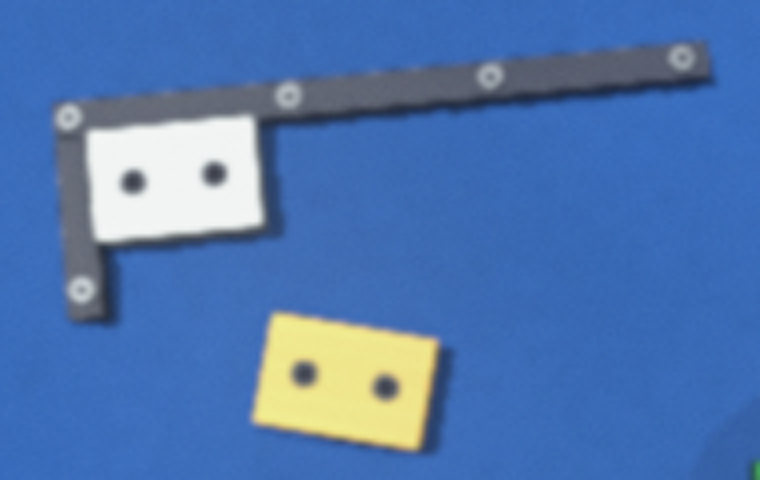

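View pics/side3.png

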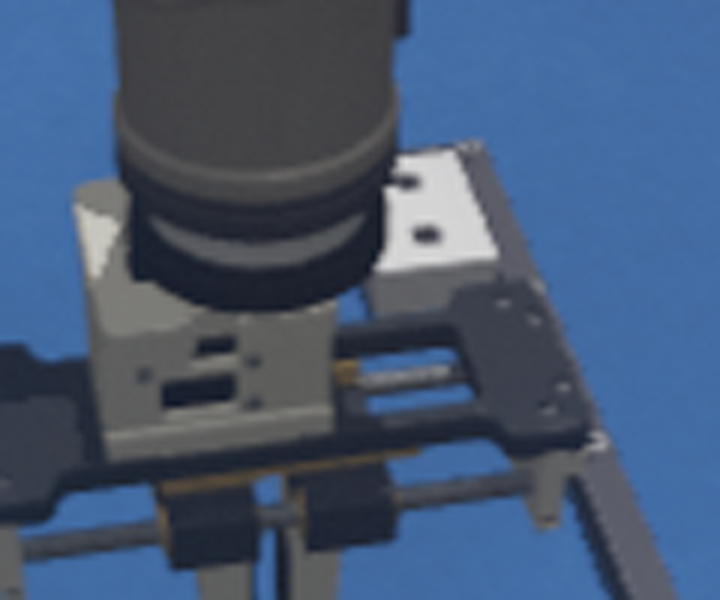

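The blank sits flush in the corner: in the top crop its corners are at (87,131) and (264,226), with no gap to the rail or the end stop. The brass is at the same pixels as before, and the arm is clear.

```bash
python3 - <<'E'
from h import *
X=plane(P("top"),np.array([(87,131),(255,116),(264,226),(95,242)])/4+[189.6,119.6],30.).mean(0)-[608,145]
c,s=np.cos(.102),np.sin(.102); print([[c,s],[-s,c]]@X)
print(bot.close_job())
E
```

```text
[-31.82810926 -45.63017721]
the job is handed in; nothing more can be done
None
```

The aluminium blank was slid into the stop's inner corner and lies flush and square there, measured at about x -32, y -46 mm in the stop's frame (target -30, -45). The brass blank did not move, the copper was never approached, the arm touches nothing, and the job is handed in at about 11 s.

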